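Clear the file off a sealed jewellery box and hold its lid ajar

ROBOT

A 6-joint arm with a two-finger parallel gripper is mounted at the origin on the work surface. World frame = base frame: x ahead of the robot, y to its left, z up, the work surface at z = 0. Lengths are in m, angles in rad, forces in N, time in s.
With the tool pointing down it reaches from about 0.35 to 0.775 m from the base axis. Payload 5.5 kg.
Tool frame: the origin (TCP) lies at the very end of the fingers, on their centre line; the grasp point (between the pads) lies 19 mm behind it; z points along the fingers, y is the line along which they close (so a half turn about z gives the same grasp; the last joint's range is limited). The gripper opens to 85 mm and grips with 20 to 120 N. Pads are 22 mm wide; open, the fingers measure 114 mm over their backs; the gripper's body (76 mm by 85 mm) begins 54 mm behind the grasp point. The pads swing forward as they close: fully open they stand 13 mm farther back than shut.
Start: joints at [-1.355, 0.313, 0.046, 1.304, 0, 1.431], TCP at [0.2, -0.539, 0.231] pointing down, gripper open.
Joint ranges: [-2.76, 2.76], [-0.86, 1.69], [-1.03, 1.26], [-2.2, 2.34], [-1.47, 1.5], [-3.14, 3.14]. Speed limits (rad/s): [2.57, 2.57, 3.14, 3.14, 3.14, 3.14].

INTERFACE

Orientations are given as a unit quaternion [w, x, y, z].
In Python, from workcell import env, cams, ticket, spotter gives the robot as it stands.
- The arm moves only by the tool jog_arm, never from a script. Its argument "increments" is a list that holds one entry, the list of rows, each a list of 7 numbers: the shift along the tool's x, y, z in units of 0.25 m (1.0 is 0.25 m), then the turn, a rotation vector about the tool's x, y, z in units of 180 degrees (1.0 is 180 degrees), then the closure in counts, from 0 (fully open) to 255 (shut). A call has 1 to 20 rows; each row shifts and turns the commanded pose from where the row before left it, along the tool's axes as they then stand; what a row does not reach is not made up. A row lasts 1/10 s, in which the tool goes at most 50 mm and 8.59 degrees, less where a joint would pass 70% of its speed; a pose out of reach is approached as far as the arm can. A call with a number of a shift or a turn outside -1 to 1 is refused whole. A call with a gripper value outside its range is refused whole. The fingers move at their own pace and stop on an object; "force" is the grip in N (left out, the last holds). Time passes only in rows, so rows that do not move let the fingers close. It gives the time, the measured TCP pose, the force, the opening and the grip force at its end, in the units of the state.
- env.get_state(): the state, without advancing time (a new reading comes with each control period).
- cams.read_camera(name): name is "side" or "top"; returns a dict with "pixels" (384x512x3 uint8, red, green, blue), "fx", "fy", "cx", "cy" (pixels), "xyz" and "attitude" of the camera in the world. Camera axes: x right, y down, z forward; pixel columns grow to the right and rows downward; lengths in m; the calibration is good to about 2 mm. A picture is of the moment at which its call begins. There is no depth.
- ticket.hand_in(): hands the job in; it is judged then, once.
Trained networks look in the newest picture that a camera, given by its name, has taken for a name from the list of things; names that differ only in an ending like _2 or _b are one class to them, and where a whole thing is asked for, a point or a joint stands for the part that bears it (a point fixed in the world has none). Each returns a list of dicts, best first, with "conf" (0 to 1); they miss things now and then, are a little off and sometimes report something else, mostly with a low value. They report only what shows in the picture. A call takes as long as a camera call. They do not tell look-alikes from the thing itself.
- spotter.find_in(target, camera): "uv" ([column, row] in pixels, amid what is visible of it).
- spotter.cut_out(target, camera): "region" (384x512 bool, what is visible of it) and "uv" ([column, row] in pixels, amid what is visible of it).
- spotter.landmark_of(target, camera): "uv" ([column, row] in pixels: a listed point, or the origin of a listed thing).
The state is a dict: "clock": time; "joint_pos": joint angles; "qvel": joint speeds; "tau": joint torques, N m; "tcp_pos": TCP position; "orientation": TCP orientation; "wrist_force": force on the tool from outside, world axes, zero at the start; "ft_torque": the same for the moment, N m; "finger_gap": finger opening in m; "grip_force": force on a finger pad.
Only numpy, scipy, OpenCV 4.12 (cv2) and the standard library are available. Lean on these libraries where they do the work, as an engineer would, in place of code of your own. Each camera call takes 0.05 s, during which the arm holds its last target. There are 200 camera calls.

TASK

The file left on the lid of the green storage box is in the way: lay it flat (do not drop it) in the empty compartment of the tool tray, handle at the blue end like the tool beside it. Then take the box's lid by its brass handle, pull it straight up until it breaks free of its tight seal, and hold it level just over the box, only slightly open, with a gap of about 3 cm to the rim all round (never much higher); finish still holding it there so that I can slip the ring in. Leave the ring, hammer, jar and the tool already in the tray where they are.

Things in the scene. Friction and masses are not known exactly. Their poses are not given: they have to be found in the camera images.
- box: Fixed green storage box, 200 by 200 mm, rim 70 mm above the bench, left or right of the robot's midline. Origin at the centre of its underside; -x is its front. At the middle of its +y and -y ends stand steel posts, 12 mm thick, 126 mm from its centre, 86 mm high, each with a red sprung roller (12 mm thick, 24 mm long, top 87 mm above the bench) reaching 3 mm in over the lid's edge.
- lid: Loose flat aluminium lid with rubber gasket, 200 by 202 mm, 8 mm thick, about 0.34 kg, axes as the box's; origin at the centre of the plate's underside, flush on the rim when shut. A 6 mm plug under it sits in the mouth with 4 mm to spare. A straight pull up on the handle peaks at 15 to 20 N some 2 mm up, fades, and past 13 mm only its weight is left. Falls back if let go.
- handle (a point): Middle of the lid's brass bar handle: square bar 10 by 10 mm, 100 mm long along the lid's y, on two end posts 10 mm thick, over the centre of the lid, bar's middle 41 mm above the lid's underside (33 mm above its top); 80 mm of bar is free between the posts, 28 mm of free space under it. Pinch it across x.
- file: Loose flat file, 160 mm long along x, 60 g, lying on the lid about 60 mm beyond (+x) the handle, nearly parallel to it. Origin at mid-length on the underside; z up. Dark wooden handle 16 wide and high, from x = -80 to +10 mm; grey steel blade 12 wide, 5 high, from x = +10 to +80 mm, undersides flush.
- file_grip (a point): Point on the file's wooden handle near its centre of mass, 20 mm from the origin towards the handle end, 8 mm above the underside: a good place to pinch it across (16 mm).
- file_tip (a point): The blade's tip, 80 mm from the file's origin along +x.
- tray: Fixed pale wooden tool tray, 152 (x) by 208 (y) mm, walls 21 mm high and 4 mm thick, floor 5 mm thick, on the other side of the midline than the box. Origin at the centre of its underside. Two compartments side by side, each 70 (x) by 200 (y) mm inside; the end wall at -y is blue. The compartment at -x (the robot's side) is empty.
- slot (a point): Centre of the empty compartment, on its floor (5 mm above the bench); axes as the tray's: y runs along the compartment, away from the blue end.
- burnisher: Loose tool with a red handle lying in the tray's other (+x) compartment, handle at the blue end, 155 mm long; leave it.
- ring: Small loose brass ring, 25 mm across, 8 high, lying on a steel block (60 by 60 by 22 mm) in front of the robot; leave it.
- hammer: Loose hammer, about 240 mm long, lying beyond the box and tray; leave it.
- jar: Amber jar with black cap, 60 mm across, 75 high, at the far left; leave it.
Things that resemble listed ones, but are neither listed nor needed, are in the scene too. Leave any white look-alike of the file alone.

How it is judged:
On the way, in this order (a step that is already met when the one before it is completed fails the run):
1. the file lies flat in the empty compartment, handle at the blue end, let go, and the lid is still shut (x of file in the frame of slot between -0.03 and 0.03 m and y of file in the frame of slot between -0.024 and 0.024 m and z of file in the frame of slot between -0.005 and 0.006 m and angle between file's own z axis and vertical below 0.08 rad and y of file_tip in the frame of slot above 0.03 m and linear speed of file below 0.03 m/s and contact force between the fingers and file below 0.05 N and z of lid in the frame of box below 0.074 m), for 0.3 s.
2. the lid has been broken free and is held by its handle slightly open above the box (z of lid in the frame of box between 0.088 and 0.12 m and angle between lid's own z axis and vertical below 0.2 rad and horizontal distance between lid and box below 0.04 m and contact force between lid and box below 0.05 N and (contact force between the fingers and lid_c4 above 1 N or contact force between the fingers and lid_c5 above 1 N or contact force between the fingers and lid_c6 above 1 N)), for 0.5 s.
At the end, for the whole second after the job is handed in: Lid held by its handle (over 1 N), still, level within 0.2 rad, 18 to 50 mm above the rim, within 40 mm of the box's centre, touching no part of the box. File flat and still, let go, in the empty compartment (30 mm across, 24 mm along of its centre), tip away from the blue end (all of step 2 and x of file in the frame of slot between -0.03 and 0.03 m and y of file in the frame of slot between -0.024 and 0.024 m and z of file in the frame of slot between -0.005 and 0.006 m and angle between file's own z axis and vertical below 0.08 rad and y of file_tip in the frame of slot above 0.03 m and linear speed of each of file, lid below 0.03 m/s and contact force between the fingers and file below 0.05 N); the arm keeps its last pose, push and grip.
It fails at once if the lid is taken right off (over 90 mm above the rim) (z of lid in the frame of box above 0.16 m).
It fails at once if the lid is opened while the file is not yet in the tray (z of lid in the frame of box above 0.08 m and height (world z) of file above 0.04 m).
It fails at once if the file is dropped or thrown (moving at over 0.7 m/s out of the fingers) (linear speed of file above 0.7 m/s and contact force between the fingers and file below 0.05 N).
It fails at once if the ring, hammer, jar or burnisher is shifted by more than 25 mm (distance of any of burnisher, ring, hammer, jar from where it was at the start of the episode above 0.025 m).
It also fails if it takes over 45 s, if anything falls off the work surface, if the arm or the gripper's body presses on something with over 40 N, if the wrist force passes 120 N, or if a joint passes its speed limit or range.

## Working session

There is one attempt and no reset: what is moved stays moved. The work goes in short steps, Python scripts to look and compute and a tool call to move; the robot and the scene stay as the last step left them, time stands still between calls to the robot, and variables do not carry over. Pictures are saved under pics/ and viewed, at most 10 in all, crops included, and the job is handed in when it is done.

Besides the shell and the picture viewer there is one more tool, called after "Call:" by a JSON object that holds its "api" and its "payload", one argument or row to a line. jog_arm: Moves the arm, as the interface text tells. Shifts and turns lie within -1 to 1; 1 stands for 0.25 m of shift or 180 degrees of turn. Its arguments: {"type":"object","properties":{"increments":{"type":"array"},"force":{"type":"number"}},"required":["increments"]}

```bash
mkdir -p pics; cat > h.py <<'E'
import numpy as np, cv2
from scipy.spatial.transform import Rotation as R
from workcell import env, cams, ticket, spotter
def cam(n):
    c=cams.read_camera(n); q=np.array(c["attitude"],float)
    c["R"]=R.from_quat(np.r_[q[1:],q[0]]).as_matrix() if q.size==4 else q.reshape(3,3)
    c["xyz"]=np.array(c["xyz"],float); return c
def ray(c,uv):
    return c["R"]@np.array([(uv[0]-c["cx"])/c["fx"],(uv[1]-c["cy"])/c["fy"],1.])
def at_z(c,uv,z):
    d=ray(c,uv); return c["xyz"]+d*(z-c["xyz"][2])/d[2]
def proj(c,p):
    q=c["R"].T@(np.array(p,float)-c["xyz"]); return np.array([c["cx"]+c["fx"]*q[0]/q[2],c["cy"]+c["fy"]*q[1]/q[2]])
E
python3 - <<'E'
from h import *
s=env.get_state(); print({k:np.round(v,3).tolist() for k,v in s.items()})
ims=[]
Z=dict(box=0.0,lid=.07,handle=.111,file=.078,file_grip=.086,file_tip=.08,tray=0,slot=.005,burnisher=.01,ring=.022,hammer=0.,jar=0)
for n in("top","side"):
    c=cam(n); print(n,c["xyz"],c["attitude"],c["fx"])
    cv2.imwrite(f"pics/{n}0.png",c["pixels"][:,:,::-1])
    for t,z in Z.items():
        for r in spotter.landmark_of(t,n)[:3]:
            print(n,t,round(r["conf"],2),np.round(r["uv"],1),np.round(at_z(c,r["uv"],z),3))
E
```

```text
{'clock': 0.0, 'joint_pos': [-1.355, 0.314, 0.045, 1.304, -0.0, 1.431], 'qvel': [-0.001, -0.001, 0.0, 0.001, -0.001, 0.001], 'tau': [0.0, -48.062, 29.853, 0.019, -0.0, -0.0], 'tcp_pos': [0.2, -0.539, 0.23], 'orientation': [-0.001, 0.984, 0.177, -0.0], 'wrist_force': [0.101, 0.569, 0.932], 'ft_torque': [-0.009, 0.005, -0.007], 'grip_force': 0.0, 'finger_gap': 0.085}
top [0.38068732 0.02336072 1.27751459] [-0.05006304  0.70947481 -0.70138478  0.04688895] 445.8495152210098
top lid 0.57 [344.3 210.7] [ 0.491 -0.203  0.07 ]
top handle 0.72 [349.  206.3] [ 0.499 -0.208  0.111]
top file 0.74 [344. 126.] [ 0.725 -0.204  0.078]
top file 0.73 [346.5 188.1] [ 0.552 -0.208  0.078]
top file 0.72 [405.5 276.7] [ 0.317 -0.36   0.078]
top file_grip 0.57 [356.6 185.7] [ 0.557 -0.234  0.086]
top file_grip 0.53 [420.3 175.1] [ 0.588 -0.407  0.086]
top file_grip 0.49 [337.6 130.3] [ 0.711 -0.185  0.086]
top file_tip 0.74 [433.9 288.1] [ 0.289 -0.433  0.08 ]
top file_tip 0.68 [322.  182.8] [ 0.565 -0.141  0.08 ]
top file_tip 0.56 [362.6 104.6] [ 0.787 -0.256  0.08 ]
top tray 0.6 [183. 191.] [0.549 0.25  
[... 816 characters left out ...]
7 251.8] [0.487 0.298 0.086]
side file_tip 0.6 [266.  148.5] [ 0.718 -0.181  0.08 ]
side file_tip 0.51 [402.  173.9] [ 0.252 -0.372  0.08 ]
side file_tip 0.5 [288.3 169.7] [ 0.574 -0.134  0.08 ]
side tray 0.65 [218.8 253.1] [0.544 0.258 0.   ]
side slot 0.6 [226.5 255. ] [0.517 0.251 0.005]
side slot 0.58 [166.3 291.3] [0.556 0.462 0.005]
side burnisher 0.74 [209.3 245.6] [0.583 0.261 0.01 ]
side burnisher 0.3 [227.5 255.6] [0.51  0.253 0.01 ]
side ring 0.51 [313.4 227.1] [ 0.37  -0.009  0.022]
side hammer 0.63 [206.6 197.6] [0.761 0.101 0.   ]
side hammer 0.52 [316.8 164.7] [ 0.566 -0.31   0.   ]
side jar 0.75 [166.2 289. ] [0.566 0.455 0.   ]
side jar 0.65 [224.5 254.1] [0.527 0.249 0.   ]
```

View pics/top0.png

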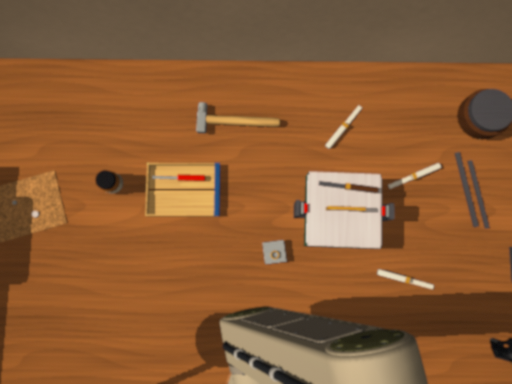

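View pics/side0.png

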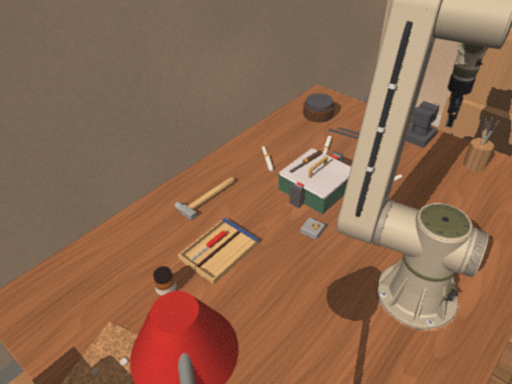

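The top picture shows four file-like things. The one on the lid is at (349,187): dark handle to the right, grey blade to the left. The other three are white, at (344,127), (415,176) and (405,279). Only the first is dark and on the lid beyond the brass bar (350,209), so I'll check it in a crop. The tray's blue end (218,190) faces -y.

```bash
python3 - <<'E'
from h import *
c=cam("top"); p=c["pixels"]
cv2.imwrite("pics/crop1.png",cv2.resize(p[160:260,290:400],None,fx=7,fy=6,interpolation=cv2.INTER_CUBIC)[:,:,::-1])
def axis(t,z,near=None):
    for r in spotter.cut_out(t,"top"):
        if near is not None and np.hypot(*(np.array(r["uv"])-near))>25: continue
        m=r["region"].astype(np.uint8); pts=np.argwhere(m)[:,::-1].astype(np.float32)
        w=np.array([at_z(c,x,z)[:2] for x in pts],np.float32)
        (cx,cy),(a,b),ang=cv2.minAreaRect(w)
        bp=cv2.boxPoints(cv2.minAreaRect(w))
        vx,vy,_,_=cv2.fitLine(w,cv2.DIST_L2,0,.01,.01).ravel()
        print(t,round(r["conf"],2),"uv",np.round(r["uv"],1),"n",len(pts),"ctr",np.round([cx,cy],3),"size",np.round([a,b],3),"ang",round(ang,1),"line",round(np.degrees(np.arctan2(vy,vx)),1))
axis("file",.084,(349,187)); axis("handle",.111); axis("lid",.078,(344,210)); axis("tray",.021,(183,190)); axis("burnisher",.012,(180,178))
E
```

```text
file 0.89 uv [351.9 189.2] n 341 ctr [ 0.555 -0.213] size [0.155 0.02 ] ang 83.1 line 83.3
handle 0.56 uv [341.3 211.3] n 5056 ctr [ 0.491 -0.192] size [0.194 0.197] ang 89.8 line 41.3
lid 0.96 uv [343.3 212. ] n 5244 ctr [ 0.493 -0.198] size [0.204 0.201] ang 88.6 line 60.9
tray 0.92 uv [184.3 193.6] n 3792 ctr [0.551 0.249] size [0.158 0.213] ang 0.6 line -90.0
burnisher 0.58 uv [189.7 177.9] n 202 ctr [0.584 0.263] size [0.02  0.144] ang 0.6 line 88.6
```

View pics/crop1.png

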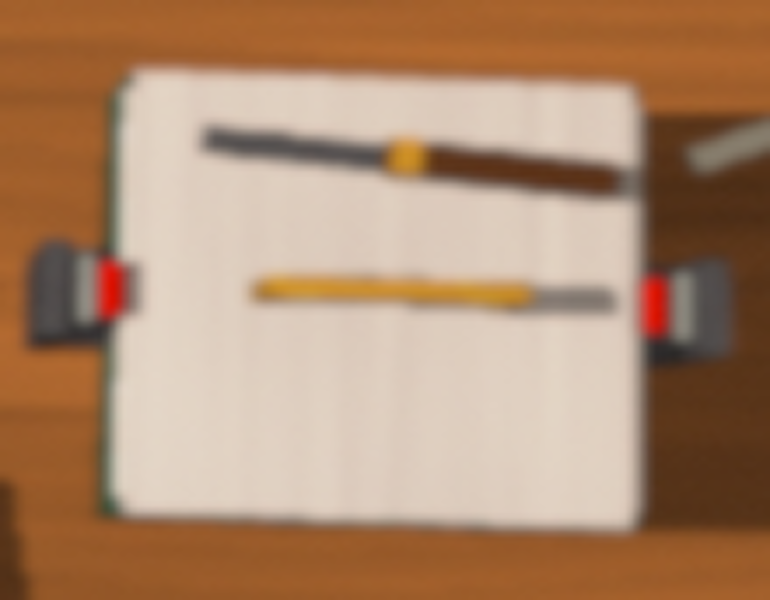

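The crop confirms it: the dark-handled file on the lid has its tip at uv (319.3,183.3) and its handle end at (380.7,190.5). The brass bar runs from (326.4,208.3) to (365.7,209.3).

```bash
cat >> h.py <<'E'
def plan(pos,ydir_deg):
    """tool-z turn (units) and tool-frame shift (units, after the turn) to reach pos with tool y at ydir_deg, tool down"""
    s=env.get_state(); q=s["orientation"]; M=R.from_quat(np.r_[q[1:],q[0]]).as_matrix()
    yd=np.degrees(np.arctan2(M[1,1],M[0,1])); d=(ydir_deg-yd+90)%180-90
    # world +yaw d == tool z -d
    M2=R.from_euler("z",d,degrees=True).as_matrix()@M
    dp=M2.T@(np.array(pos)-s["tcp_pos"])
    print("tcp",np.round(s["tcp_pos"],4),"ydir",round(yd,2),"tilt",round(np.degrees(np.arccos(-M[2,2])),2),"turn",round(-d/180,4),"shift units",np.round(dp/.25,4),"t",s["clock"],"gap",s["finger_gap"])
E
python3 - <<'E'
from h import *
c=cam("top"); s=cam("side")
tip=at_z(c,(319.3,183.3),.082); end=at_z(c,(380.7,190.5),.090)
d=tip-end; L=np.hypot(*d[:2]); a=np.degrees(np.arctan2(d[1],d[0])); u=d/L
mid=(tip+end)/2; g=mid-.02*u; g[2]=.086
print("tip",tip,"end",end,"L",L,"ang",a,"grip",g)
b1=at_z(c,(326.4,208.3),.116); b2=at_z(c,(365.7,209.3),.116); print("bar",b1,b2,(b1+b2)/2)
for n,p in dict(tip=np.r_[tip[:2],.082],end=np.r_[end[:2],.09],grip=g,bar=(b1+b2)/2).items(): print(n,proj(s,p))
print([ (r["conf"],r["uv"]) for r in spotter.landmark_of("handle","side")][:1])
for r in spotter.cut_out("file","side"): 
    v,u_=np.nonzero(r["region"]); print(r["conf"],r["uv"],u_.min(),u_.max(),v.min(),v.max())
plan([g[0],g[1],.16],a-90)
E
```

```text
tip [ 0.56351658 -0.13386575  0.082     ] end [ 0.54457953 -0.29744148  0.09      ] L 0.16466824886048526 ang 83.39630442843334 grip [ 0.55174803 -0.23552092  0.086     ]
bar [ 0.49245243 -0.14748579  0.116     ] [ 0.49099793 -0.25002155  0.116     ] [ 0.49172518 -0.19875367  0.116     ]
tip [290.56871311 170.49703057]
end [321.47488211 149.64100995]
grip [310.10471733 157.51335444]
bar [318.41243973 162.2663076 ]
[(0.7, [316.9, 160.5])]
0.62 [308.0, 160.3] 291 320 151 171
0.59 [323.6, 141.0] 323 330 136 153
0.57 [268.6, 158.2] 262 272 147 170
tcp [ 0.2003 -0.539   0.2313] ydir -69.62 tilt 0.01 turn -0.3501 shift units [1.3677 1.2568 0.2855] t 1.8 gap 0.08539318078076837
```

Call:
{"api": "jog_arm", "payload": {
  "increments": [
    [[0, 0, 0, 0, 0, -0.0438, 105], [0, 0, 0, 0, 0, -0.0438, 105], [0, 0, 0, 0, 0, -0.0438, 105], [0, 0, 0, 0, 0, -0.0438, 105], [0, 0, 0, 0, 0, -0.0438, 105], [0, 0, 0, 0, 0, -0.0438, 105], [0, 0, 0, 0, 0, -0.0438, 105], [0, 0, 0, 0, 0, -0.0438, 105], [0.114, 0.105, 0.024, 0, 0, 0, 105], [0.114, 0.105, 0.024, 0, 0, 0, 105], [0.114, 0.105, 0.024, 0, 0, 0, 105], [0.114, 0.105, 0.024, 0, 0, 0, 105], [0.114, 0.105, 0.024, 0, 0, 0, 105], [0.114, 0.105, 0.024, 0, 0, 0, 105], [0.114, 0.105, 0.024, 0, 0, 0, 105], [0.114, 0.105, 0.024, 0, 0, 0, 105], [0.114, 0.105, 0.024, 0, 0, 0, 105], [0.114, 0.105, 0.024, 0, 0, 0, 105], [0.114, 0.105, 0.024, 0, 0, 0, 105], [0.114, 0.105, 0.024, 0, 0, 0, 105]]
  ],
  "force": 30
}}

```text
clock: 3.8
tcp_pos: [0.5534, -0.234, 0.1592]
orientation: [0.0, 0.746, 0.666, 0.0]
wrist_force: [0.3, -0.5, 0.6]
finger_gap: 0.0501
grip_force: 0.0
```

```bash
python3 - <<'E'
from h import *
plan([.5517,-.2355,.16],-6.6)
c=cam("side"); cv2.imwrite("pics/s1.png",cv2.resize(c["pixels"][90:220,230:400],None,fx=4,fy=4,interpolation=cv2.INTER_CUBIC)[:,:,::-1])
E
```

```text
tcp [ 0.5534 -0.234   0.1592] ydir -6.54 tilt 0.03 turn 0.0003 shift units [-0.0068 -0.006  -0.0034] t 3.8 gap 0.05005926087686734
```

View pics/s1.png

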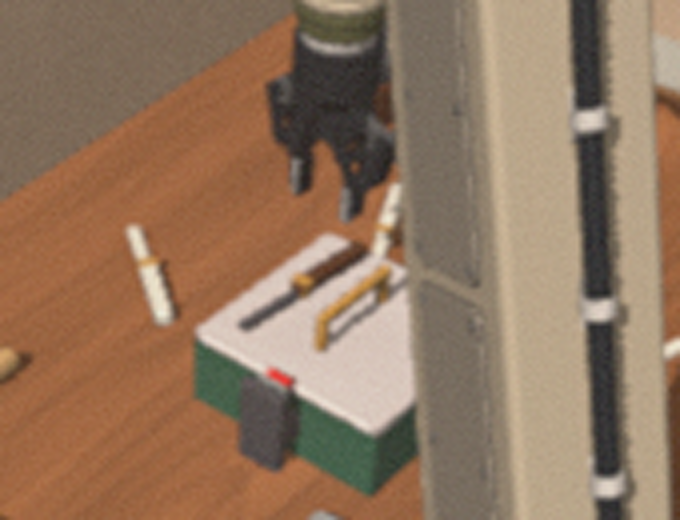

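The side view shows the fingers at about (320,190) in the crop, astride the file's handle at (335,262), with clearance to the brass bar. I'll go down and grip.

Call:
{"api": "jog_arm", "payload": {
  "increments": [
    [[-0.0068, -0.006, 0.06, 0, 0, 0, 105], [0, 0, 0.06, 0, 0, 0, 105], [0, 0, 0.06, 0, 0, 0, 105], [0, 0, 0.06, 0, 0, 0, 105], [0, 0, 0.04, 0, 0, 0, 105], [0, 0, 0.03, 0, 0, 0, 105], [0, 0, 0, 0, 0, 0, 105], [0, 0, 0, 0, 0, 0, 255], [0, 0, 0, 0, 0, 0, 255], [0, 0, 0, 0, 0, 0, 255], [0, 0, 0, 0, 0, 0, 255], [0, 0, 0, 0, 0, 0, 255], [0, 0, 0, 0, 0, 0, 255], [0, 0, 0, 0, 0, 0, 255]]
  ],
  "force": 30
}}

```text
clock: 5.25
tcp_pos: [0.5512, -0.2371, 0.0828]
orientation: [0.001, 0.746, 0.666, 0.0]
wrist_force: [-0.2, -0.9, 5.4]
finger_gap: 0.0148
grip_force: 31.4
```

Call:
{"api": "jog_arm", "payload": {
  "increments": [
    [[0, 0, -0.03, 0, 0, 0, 255], [0, 0, -0.06, 0, 0, 0, 255], [0, 0, -0.1, 0, 0, 0, 255], [0, 0, -0.1, 0, 0, 0, 255], [0, 0, -0.1, 0, 0, 0, 255], [0, 0, -0.05, 0, 0, 0, 255], [0, 0, 0, 0, 0, 0, 255]]
  ]
}}

```text
clock: 5.95
tcp_pos: [0.5514, -0.2371, 0.1936]
orientation: [0.002, 0.746, 0.666, 0.0]
wrist_force: [1.1, 0.2, -1.0]
finger_gap: 0.0148
grip_force: 30.7
```

```bash
python3 - <<'E'
from h import *
c=cam("side"); cv2.imwrite("pics/s2.png",cv2.resize(c["pixels"][90:220,230:400],None,fx=4,fy=4,interpolation=cv2.INTER_CUBIC)[:,:,::-1])
s=env.get_state(); t=s["tcp_pos"]; u=np.array([np.cos(np.radians(83.4)),np.sin(np.radians(83.4)),0])
for k,dd,z in(("tip",.1,-.002),("end",-.06,.004)):
    print(k,proj(c,t+u*dd+[0,0,z]), (proj(c,t+u*dd+[0,0,z])-[230,90])*4)
d=cam("top")
for n,cc in(("side",c),("top",d)):
    for r in spotter.landmark_of("file_tip",n)[:3]: print(n,r["conf"],r["uv"],np.round(at_z(cc,r["uv"],t[2]-.002),3))
plan([.515,.231,.15],0.3)
E
```

```text
tip [292.59680294 145.44917883] [250.38721177 221.7967153 ]
end [323.89563461 125.84368116] [375.58253843 143.37472462]
side 0.6 [290.3, 142.1] [ 0.58  -0.148  0.19 ]
side 0.55 [321.9, 162.3] [ 0.433 -0.124  0.19 ]
side 0.51 [264.0, 143.1] [ 0.646 -0.086  0.19 ]
top 0.67 [361.3, 105.8] [ 0.746 -0.227  0.19 ]
top 0.57 [433.0, 290.0] [ 0.293 -0.389  0.19 ]
top 0.56 [327.2, 175.3] [ 0.567 -0.139  0.19 ]
tcp [ 0.5497 -0.2362  0.19  ] ydir -6.54 tilt 0.17 turn -0.038 shift units [ 1.8691 -0.1285  0.1627] t 6.15 gap 0.015108214256455683
```

View pics/s2.png

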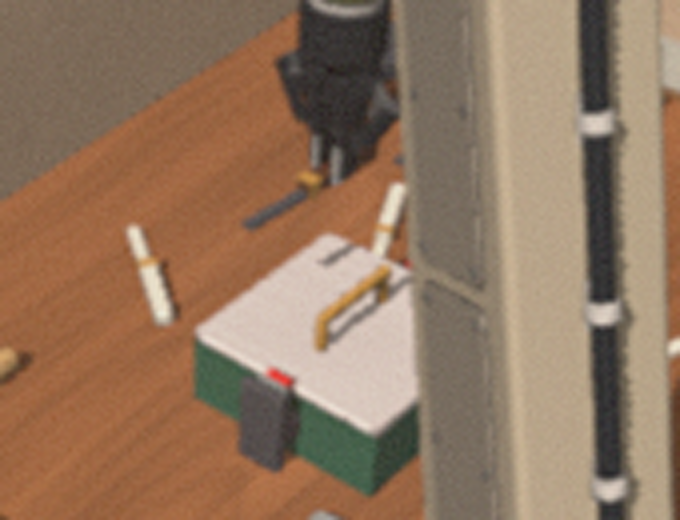

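The file is held level with its tip at crop (247,224), where I predicted (250,222). I'll carry it to the tray.

Call:
{"api": "jog_arm", "payload": {
  "increments": [
    [[0, 0, 0, 0, 0, -0.019, 255], [0, 0, 0, 0, 0, -0.019, 255], [0.08, -0.01, 0.012, 0, 0, 0, 255], [0.15, -0.01, 0.012, 0, 0, 0, 255], [0.15, -0.01, 0.012, 0, 0, 0, 255], [0.15, -0.01, 0.012, 0, 0, 0, 255], [0.15, -0.01, 0.012, 0, 0, 0, 255], [0.15, -0.01, 0.012, 0, 0, 0, 255], [0.15, -0.01, 0.012, 0, 0, 0, 255], [0.15, -0.01, 0.012, 0, 0, 0, 255], [0.15, -0.01, 0.012, 0, 0, 0, 255], [0.15, -0.01, 0.012, 0, 0, 0, 255], [0.15, -0.01, 0.012, 0, 0, 0, 255], [0.15, -0.01, 0.012, 0, 0, 0, 255], [0.15, -0.01, 0.012, 0, 0, 0, 255], [0.08, 0, 0.012, 0, 0, 0, 255], [0.059, 0, 0, 0, 0, 0, 255], [0, 0, 0, 0, 0, 0, 255]]
  ]
}}

```text
clock: 7.95
tcp_pos: [0.5147, 0.2692, 0.1486]
orientation: [-0.0, 0.704, 0.71, -0.001]
wrist_force: [-0.0, -1.2, -0.7]
finger_gap: 0.0154
grip_force: 30.7
```

```bash
python3 - <<'E'
from h import *
d=cam("top");c=cam("side"); cv2.imwrite("pics/s3.png",cv2.resize(c["pixels"][190:310,140:290],None,fx=5,fy=5,interpolation=cv2.INTER_CUBIC)[:,:,::-1])
t=env.get_state()["tcp_pos"]
for n,cc in(("side",c),("top",d)):
    for r in spotter.landmark_of("file_tip",n)[:2]: print(n,r["conf"],r["uv"],np.round(at_z(cc,r["uv"],t[2]-.002),3))
plan([.515,.232,.03],0.3)
# tray corners/slot predicted in the side view, crop pixels
for p in [(.480,.151,.021),(.480,.351,.021),(.550,.351,.021),(.550,.151,.021),(.515,.251,.005)]: print((proj(c,p)-[140,190])*5)
E
```

```text
side 0.72 [193.7, 249.4] [0.51  0.374 0.147]
side 0.62 [319.5, 162.4] [ 0.467 -0.166  0.147]
top 0.74 [360.5, 106.0] [ 0.76  -0.235  0.147]
top 0.71 [431.3, 287.4] [ 0.295 -0.401  0.147]
tcp [0.5154 0.2669 0.1496] ydir 0.22 tilt 0.04 turn -0.0004 shift units [-0.1391 -0.0023  0.4784] t 8.15 gap 0.014796047773649545
[580.31137418 245.22214259]
[357.43451318 439.54184173]
[275.90941964 378.937775  ]
[499.81507117 193.94331144]
[434.06362615 326.81668888]
```

View pics/s3.png

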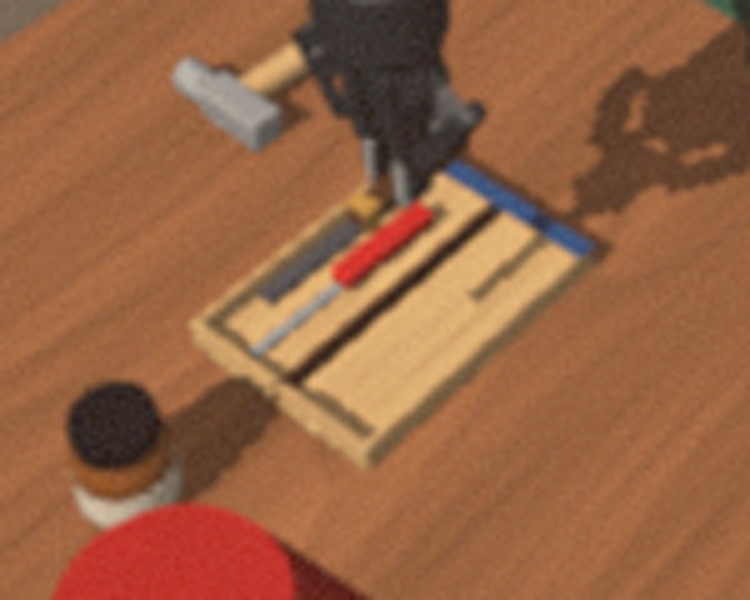

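The held file's tip is at crop (270,297), and the tray corners land where predicted. I overshot by 35 mm along the tray, so I'll correct that, then go down.

Call:
{"api": "jog_arm", "payload": {
  "increments": [
    [[-0.07, -0.004, 0, 0, 0, 0, 255], [-0.069, -0.004, 0.05, 0, 0, 0, 255], [0, 0, 0.1, 0, 0, 0, 255], [0, 0, 0.1, 0, 0, 0, 255], [0, 0, 0.1, 0, 0, 0, 255], [0, 0, 0.08, 0, 0, 0, 255], [0, 0, 0.04, 0, 0, 0, 255], [0, 0, 0, 0, 0, 0, 255], [0, 0, 0.025, 0, 0, 0, 255], [0, 0, 0.025, 0, 0, 0, 255], [0, 0, 0.02, 0, 0, 0, 255], [0, 0, 0.015, 0, 0, 0, 255], [0, 0, 0, 0, 0, 0, 255], [0, 0, 0, 0, 0, 0, 255]]
  ]
}}

```text
clock: 9.55
tcp_pos: [0.5135, 0.2332, 0.011]
orientation: [0.0, 0.705, 0.709, -0.0]
wrist_force: [-0.5, 0.1, -0.8]
finger_gap: 0.0151
grip_force: 30.7
```

Call:
{"api": "jog_arm", "payload": {
  "increments": [
    [[0, 0, 0.004, 0, 0, 0, 255], [0, 0, 0.003, 0, 0, 0, 255], [0, 0, 0, 0, 0, 0, 255], [0, 0, 0, 0, 0, 0, 255]]
  ]
}}

```text
clock: 9.95
tcp_pos: [0.5139, 0.2333, 0.0098]
orientation: [0.0, 0.705, 0.709, 0.0]
wrist_force: [-1.3, 0.0, 3.9]
finger_gap: 0.0152
grip_force: 31.2
```

The file touches the floor at 4 N. I'll open gently to about 28 mm and rise.

Call:
{"api": "jog_arm", "payload": {
  "increments": [
    [[0, 0, 0, 0, 0, 0, 200], [0, 0, 0, 0, 0, 0, 190], [0, 0, 0, 0, 0, 0, 172], [0, 0, 0, 0, 0, 0, 172], [0, 0, 0, 0, 0, 0, 172], [0, 0, 0, 0, 0, 0, 172], [0, 0, -0.05, 0, 0, 0, 172], [0, 0, -0.1, 0, 0, 0, 172], [0, 0, -0.16, 0, 0, 0, 172], [0, 0, -0.16, 0, 0, 0, 172], [0, 0, -0.16, 0, 0, 0, 150], [0, 0, -0.1, 0, 0, 0, 120]]
  ]
}}

```text
clock: 11.15
tcp_pos: [0.5146, 0.2335, 0.1963]
orientation: [0.001, 0.705, 0.709, 0.002]
wrist_force: [0.4, 0.9, -1.1]
finger_gap: 0.045
grip_force: 0.0
```

```bash
python3 - <<'E'
from h import *
d=cam("top");c=cam("side"); a=cv2.resize(c["pixels"][190:310,150:270],None,fx=4,fy=4,interpolation=cv2.INTER_CUBIC); 
cv2.imwrite("pics/s4.png",a[:,:,::-1])
for n,cc in(("side",c),("top",d)):
    for t,z in(("file",.005),("file_tip",.008),("slot",.005)):
        for r in spotter.landmark_of(t,n)[:4]: 
            p=at_z(cc,r["uv"],z)
            if p[1]>0: print(n,t,r["conf"],r["uv"],np.round(p,3))
for r in spotter.landmark_of("handle","top")[:1]: print(r["conf"],at_z(d,r["uv"],.111))
plan([.4917,-.1988,.15],-0.8)
E
```

```text
side file 0.58 [228.1, 260.6] [0.497 0.264 0.005]
side file 0.55 [168.2, 288.2] [0.56  0.451 0.005]
side file_tip 0.83 [206.3, 272.9] [0.513 0.342 0.008]
side slot 0.94 [223.9, 255.3] [0.522 0.257 0.005]
top file 0.59 [176.2, 205.2] [0.507 0.267 0.005]
top slot 0.85 [183.1, 201.7] [0.517 0.247 0.005]
tcp [0.5128 0.2329 0.1904] ydir 0.3 tilt 0.15 turn 0.0061 shift units [-1.7276 -0.0597  0.1631] t 11.6 gap 0.045334255745143576
```

View pics/s4.png

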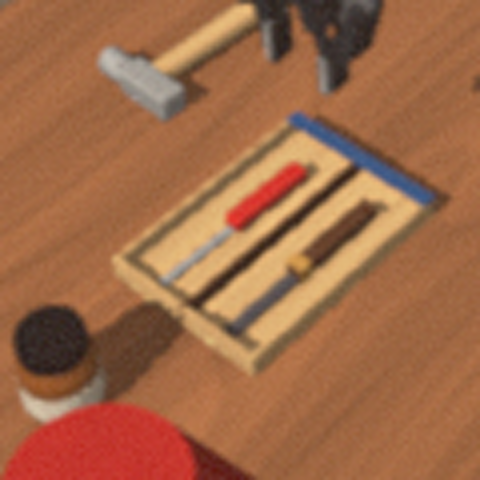

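The file lies flat in the near compartment. Its tip is at crop (233,328), its handle end at (380,205), and the handle is at the blue end. I'll check the numbers before moving on.

```bash
python3 - <<'E'
from h import *
c=cam("side")
f=lambda x,y,z: at_z(c,(150+x/4,190+y/4),z)
t=f(233,328,.008); e=f(380,205,.015); print("tip",t,"end",e,"mid",(t+e)/2,"L",np.linalg.norm((t-e)[:2]))
# outer wall corners at the top (z .021): near corner far-from-blue, blue near corner, far-left corner
A=f(254,370,.021);B=f(438,198,.021);C=f(115,262,.021);D=f(295,115,.021)
print(A,B,C,D,"ctr",(A+B+C+D)/4)
E
```

```text
tip [0.51104171 0.33564127 0.008     ] end [0.50458151 0.17692534 0.015     ] mid [0.50781161 0.25628331 0.0115    ] L 0.15884735473198927
[0.46372258 0.35883841 0.021     ] [0.47029819 0.1454037  0.021     ] [0.61854507 0.35617568 0.021     ] [0.62307377 0.15198163 0.021     ] ctr [0.5439099  0.25309985 0.021     ]
```

The file's centre is about 5 mm from the slot centre. Next, over the lid handle.

Call:
{"api": "jog_arm", "payload": {
  "increments": [
    [[-0.08, -0.005, 0, 0, 0, 0.006, 75], [-0.15, -0.005, 0.015, 0, 0, 0, 75], [-0.15, -0.005, 0.015, 0, 0, 0, 75], [-0.15, -0.005, 0.015, 0, 0, 0, 75], [-0.15, -0.005, 0.015, 0, 0, 0, 75], [-0.15, -0.005, 0.015, 0, 0, 0, 75], [-0.15, -0.005, 0.015, 0, 0, 0, 75], [-0.15, -0.005, 0.015, 0, 0, 0, 75], [-0.15, -0.005, 0.015, 0, 0, 0, 75], [-0.15, -0.005, 0.015, 0, 0, 0, 75], [-0.15, -0.005, 0.015, 0, 0, 0, 75], [-0.15, -0.005, 0.013, 0, 0, 0, 75], [-0.1, 0, 0, 0, 0, 0, 75], [-0.048, 0, 0, 0, 0, 0, 75], [0, 0, 0, 0, 0, 0, 75]]
  ]
}}

```text
clock: 13.15
tcp_pos: [0.4923, -0.2372, 0.1504]
orientation: [-0.0, 0.713, 0.701, -0.0]
wrist_force: [-0.1, 0.5, -0.1]
finger_gap: 0.0599
grip_force: 0.0
```

```bash
python3 - <<'E'
from h import *
c=cam("side"); cv2.imwrite("pics/s5.png",cv2.resize(c["pixels"][100:220,250:380],None,fx=5,fy=5,interpolation=cv2.INTER_CUBIC)[:,:,::-1])
for y in(-.05,0,.05): print((proj(c,[.4917+.0142*y,-.1988+y,.116])-[250,100])*5)
plan([.4917,-.1988,.092],-0.8)
E
```

```text
[383.3062792  278.51226121]
[342.12977558 311.31438083]
[299.45340052 345.31133143]
tcp [ 0.4923 -0.2359  0.1506] ydir -0.83 tilt 0.07 turn -0.0002 shift units [ 0.1482 -0.0041  0.2344] t 13.2 gap 0.0599900642948691
```

View pics/s5.png

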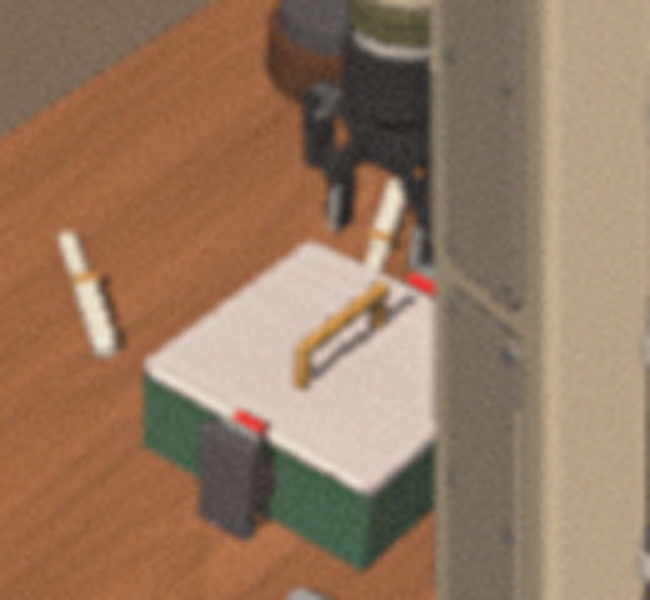

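The bar's ends are at crop (383,287) and (302,348), within about 4 mm of the prediction. I'll shift 2 mm toward them, go down and pinch.

Call:
{"api": "jog_arm", "payload": {
  "increments": [
    [[0.08, -0.004, 0, 0, 0, 0, 75], [0.076, -0.003, 0, 0, 0, 0, 75], [0, 0, 0.06, 0, 0, 0, 75], [0, 0, 0.06, 0, 0, 0, 75], [0, 0, 0.06, 0, 0, 0, 75], [0, 0, 0.054, 0, 0, 0, 75], [0, 0, 0, 0, 0, 0, 75], [0, 0, 0, 0, 0, 0, 255], [0, 0, 0, 0, 0, 0, 255], [0, 0, 0, 0, 0, 0, 255], [0, 0, 0, 0, 0, 0, 255], [0, 0, 0, 0, 0, 0, 255], [0, 0, 0, 0, 0, 0, 255], [0, 0, 0, 0, 0, 0, 255], [0, 0, 0, 0, 0, 0, 255]]
  ],
  "force": 90
}}

```text
clock: 14.7
tcp_pos: [0.4922, -0.1973, 0.0937]
orientation: [0.001, 0.712, 0.702, 0.001]
wrist_force: [-0.2, 0.9, 6.4]
finger_gap: 0.0077
grip_force: 88.4
```

```bash
python3 - <<'E'
from h import *
plan([.491,-.197,.092],-0.8)
E
```

```text
tcp [ 0.4922 -0.1973  0.0937] ydir -0.79 tilt 0.13 turn 0.0001 shift units [ 0.0013 -0.0048  0.0067] t 14.7 gap 0.007708805296829481
```

Call:
{"api": "jog_arm", "payload": {
  "increments": [
    [[0, 0, -0.008, 0, 0, 0, 255], [0, 0, -0.008, 0, 0, 0, 255], [0, 0, -0.008, 0, 0, 0, 255], [0, 0, -0.008, 0, 0, 0, 255], [0, 0, -0.008, 0, 0, 0, 255], [0, 0, -0.008, 0, 0, 0, 255], [0, 0, -0.008, 0, 0, 0, 255], [0, 0, -0.008, 0, 0, 0, 255]]
  ]
}}

```text
clock: 15.5
tcp_pos: [0.491, -0.1971, 0.1091]
orientation: [0.0, 0.712, 0.702, -0.0]
wrist_force: [0.5, 0.9, -2.2]
finger_gap: 0.0083
grip_force: 89.1
```

The seal has broken at about 15 mm up. I'll raise it to 30 mm and verify.

Call:
{"api": "jog_arm", "payload": {
  "increments": [
    [[0, 0, -0.012, 0, 0, 0, 255], [0, 0, -0.012, 0, 0, 0, 255], [0, 0, -0.012, 0, 0, 0, 255], [0, 0, -0.012, 0, 0, 0, 255], [0, 0, -0.012, 0, 0, 0, 255], [0, 0, 0, 0, 0, 0, 255], [0, 0, 0, 0, 0, 0, 255], [0, 0, 0, 0, 0, 0, 255], [0, 0, 0, 0, 0, 0, 255], [0, 0, 0, 0, 0, 0, 255], [0, 0, 0, 0, 0, 0, 255], [0, 0, 0, 0, 0, 0, 255], [0, 0, 0, 0, 0, 0, 255]]
  ]
}}

```text
clock: 16.8
tcp_pos: [0.4913, -0.1971, 0.1235]
orientation: [0.0, 0.712, 0.702, -0.0]
wrist_force: [-0.4, -0.4, -3.1]
finger_gap: 0.0079
grip_force: 89.2
```

```bash
python3 - <<'E'
from h import *
c=cam("side"); cv2.imwrite("pics/s6.png",cv2.resize(c["pixels"][100:220,250:380],None,fx=5,fy=5,interpolation=cv2.INTER_CUBIC)[:,:,::-1])
plan([.491,-.197,.1237],-0.8); print(env.get_state()["wrist_force"])
E
```

```text
tcp [ 0.4913 -0.1971  0.1235] ydir -0.78 tilt 0.01 turn 0.0001 shift units [ 0.0005 -0.0013 -0.0007] t 16.85 gap 0.008000811268935143
[-1.13302598 -0.11446809 -3.28149937]
```

View pics/s6.png

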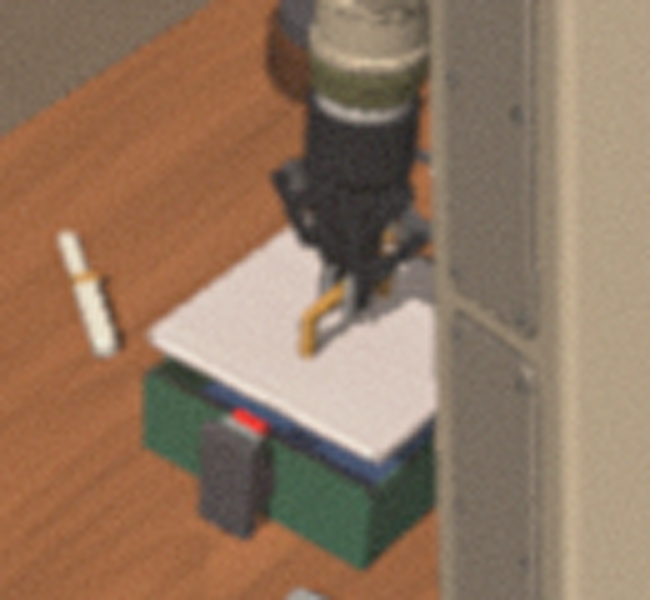

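The lid's corners, at crop (150,335) and (378,462), have risen equally (about 30 px), so it is level about 30 mm above the rim. The wrist carries 3.3 N, which is just the lid's weight. I'll hand in.

```bash
python3 -c "
from h import *
print(ticket.hand_in())"
```

```text
the job is handed in; nothing more can be done
None
```

The job is handed in, with no verdict returned: the file lies flat in the empty compartment with its handle at the blue end, and the lid is held level by its handle about 30 mm above the rim.

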